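# Unlatch and slide open the fixture cover

## Robot

A 7-joint arm with a two-finger parallel gripper is mounted at the origin on the work surface. World frame = base frame: x ahead of the robot, y to its left, z up, the work surface at z = 0. Lengths are in m, angles in rad, forces in N, time in s.
With the tool pointing down it reaches from about 0.425 to 0.975 m from the base axis. Payload 16.7 kg.
Tool frame: the origin (TCP) lies midway between the tips of the shut fingers; the grasp point (between the pads) lies 19 mm behind it; z points along the fingers, y is the line along which they close (so a half turn about z gives the same grasp; the last joint's range is limited). The gripper opens to 85 mm and grips with 20 to 120 N. Pads are 22 mm wide; open, the fingers measure 114 mm over their backs; the gripper's body (76 mm by 85 mm) begins 54 mm behind the grasp point. The pads swing forward as they close: fully open they stand 13 mm farther back than shut.
Start: joints at [1.129, 0.426, 0.074, 1.606, -0.034, 1.111, -0.067], TCP at [0.195, -0.646, 0.231] pointing down, gripper open.
Joint ranges: [-2.85, 2.85], [-0.5, 2.14], [-1.23, 1.37], [0.21, 2.46], [-1.02, 4.16], [0.16, 2.05], [-2.73, 2.73]. Speed limits (rad/s): [1.89, 1.89, 2.39, 2.39, 3.01, 3.01, 3.01].

## Interface

Orientations are given as a unit quaternion [w, x, y, z].
In Python, from bench import manip, viewer gives the robot as it stands.
- The arm moves only by the tool step_arm, never from a script. Its argument "increments" is text: rows parted by semicolons, each of 5 numbers parted by spaces: the opening, from -1 (shut) to 1 (fully open), then the shift along the tool's x, y, z in m, then the turn about the tool's z in degrees. In form: claw tx ty tz spin; .... A call has 1 to 8 rows; each row shifts and turns the commanded pose from where the row before left it, along the tool's axes as they then stand; what a row does not reach is not made up. A row lasts 1/12 s, in which the tool goes at most 41.7 mm and 7.16 degrees, less where a joint would pass 70% of its speed; a pose out of reach is approached as far as the arm can. A call is refused whole if a number of a shift passes 0.0417 or a number of a turn 7.16, either way. A call with a gripper value outside its range is refused whole. The fingers move at their own pace and stop on an object; "squeeze" is the grip in N (left out, the last holds). Time passes only in rows, so rows that do not move let the fingers close. It gives the time, the measured TCP pose, the force, the opening and the grip force at its end, in the units of the state.
- manip.get_state(): the state, without advancing time (a new reading comes with each control period).
- viewer.get_image(name): name is "scene" or "top" or "wrist"; returns a dict with "img" (400x640x3 uint8, red, green, blue), "mtx" (3x3 intrinsics, pixels), "k1" (the pictures are not rectified: a ray, as slopes to the right and down, at radius r is drawn at 1 + k1 r^2 times it, then the intrinsics apply), "world_to_cam" (4x4, takes a point from world to camera coordinates); the wrist camera has in their place "mount" (4x4, takes a point from camera to tool coordinates, whose origin is the TCP and whose axes are the flange's). Camera axes: x right, y down, z forward; pixel columns grow to the right and rows downward; lengths in m; the calibration is good to about 2 mm. A picture is of the moment at which its call begins: read the wrist's pose just before it. There is no depth.
- manip.finish_job(): hands the job in; it is judged then, once.
The state is a dict: "clock": time; "joints": joint angles; "joint_vel": joint speeds; "effort": joint torques, N m; "tcp_pos": TCP position; "eef_rot": TCP orientation; "contact_force": force on the tool from outside, world axes, zero at the start; "moment": the same for the moment, N m; "grip_width": opening from 0.0 (shut) to 1.0 (fully open); "grasp_force": force on a finger pad.
Only numpy, scipy, OpenCV 4.12 (cv2) and the standard library are available. Lean on these libraries where they do the work, as an engineer would, in place of code of your own. Each camera call takes 0.05 s, during which the arm holds its last target. There are 200 camera calls.

## Task

Uncover the nest of the brass assembly fixture: press its orange snap tab all the way down, where it stays, then push the released blue cover along its guides until it is completely off its seat, and leave it lying flat on the fixture's bare ledge. Only press and push with the fingertips: do not pick up, lift or tip the cover or force it past the latched tab, and leave the trays, gauge, jar and screwdriver standing around where they are.

Things in the scene. Friction and masses are not known exactly. Their poses are not given: they have to be found in the camera images.
- fixture: fixed brass fixture. Origin at table level under the centre of the cover's seat; z up, y is the way the cover slides off. Flange 8 mm thick, x -65 to 75, y -55 to 150 mm; block on it x +-44.5, y -38 to 140 mm, flat top 25 mm above the table. Rails at x +-36.5 to +-44.5, y +-35 mm, lips inward to x +-31.5 mm, 37 mm high, hold the cover down; the +x rail is open at y +-18 for the tab
- nest (a point): centre of the cover's seat, 25 mm above the table, fixture axes; the seat is y -35 to 35 mm, with the nest in its middle: a pocket 44 (x) by 48 (y) mm, 13 mm deep, with small steel contacts
- cover: loose blue plastic cover over the nest, plate 70 (x) by 64 (y) by 6 mm, 80 to 170 g; origin at the centre of its underside, axes as the fixture's; starts centred on the seat, 1.5 mm play to each rail. The tab's catch stands in a notch in its +x edge and blocks it until the tab is down. Wholly off the seat at 67 mm along the fixture's y; wholly on the ledge up to 108 mm
- ridge (a point): centre of the rear (-y) upright face of the cover's ridge, the place to push, towards +y. The ridge is 50 mm wide (x), 8 mm thick, its rear face flush with the cover's rear edge (32 mm behind its origin) and reaching from the cover's underside to 20 mm above it (25 to 45 mm above the table)
- tab (a joint): travel of the orange snap tab in m: about 0 to 0.002 at the start (up, latched), 0.012 fully down at a hard stop (released from about 0.009). Slides straight down, takes about 4 to 6 N against friction (more when pressed fast), and stays where it is left: no spring back.
- tab_top (a point): centre of the top face of the orange tab, a pad 24 x 24 mm, 52 mm above the table when fully up and 40 mm when fully down, standing beside the cover outside the +x rail (at fixture x 53.5, y 0 mm)
- ledge (a point): centre of the fixture's bare silver ledge, on its surface, flush with the seat, 25 mm above the table; axes as the fixture's; the ledge spans fixture y 35 to 140 mm between low guides at x +-36.5 mm (30 mm above the table); its far end is open, without a stop
- tray_discs: loose clear plastic tray 75 x 60 x 22 mm with small aluminium discs in it, a bystander; origin at the centre of its underside
- tray_beads: loose clear plastic tray 75 x 60 x 22 mm with small steel beads in it, a bystander; origin at the centre of its underside
- tray_plates: loose clear plastic tray 75 x 60 x 22 mm with small dark steel plates in it, a bystander; origin at the centre of its underside
- tray_pins: loose clear plastic tray 75 x 60 x 22 mm with small brass pins in it, a bystander; origin at the centre of its underside
- gauge: loose upright brass gauge post, 26 mm foot, 16 mm shaft, 45 mm tall, a bystander beside the fixture; origin at the centre of its underside
- jar: loose amber jar with white cap, 44 mm wide, 55 mm tall, a bystander; origin at the centre of its underside
- driver: loose screwdriver about 150 mm long lying on the table, a bystander; origin at table level near its middle
Not all that is in view belongs to the job. Several things have the shape of the cover; the one meant has the colours described above.

How it is judged:
On the way, in this order (a step that is already met when the one before it is completed fails the run):
1. the snap tab is pressed fully down while the cover is still on its seat (value of joint tab above 0.009 m and y of cover in the frame of fixture below 0.01 m), for 0.1 s.
2. the cover has been pushed completely off its seat onto the ledge (y of cover in the frame of fixture between 0.064 and 0.12 m and x of cover in the frame of fixture between -0.015 and 0.015 m and z of cover in the frame of fixture between 0.021 and 0.03 m and angle between cover's own z axis and vertical below 0.1 rad), for 0.2 s.
At the end, for the whole second after the job is handed in: The tab is down (more than 9 mm), and the cover rests flat and still on the ledge, off its seat: its centre 64 to 120 mm along the fixture's y from the seat's centre and within 15 mm of the centre line, its underside within about 5 mm of ledge height, tilted less than 0.1 rad (all of step 2 and value of joint tab above 0.009 m and linear speed of cover below 0.01 m/s); the robot touches nothing.
It fails at once if the cover is lifted more than 12 mm above its seat (z of cover in the frame of fixture above 0.037 m).
It fails at once if the cover is tipped (angle between cover's own z axis and vertical above 0.3 rad).
It fails at once if the cover is forced past the latched tab (value of joint tab below 0.006 m and y of cover in the frame of fixture above 0.012 m).
It fails at once if a tray, the gauge, the jar or the screwdriver is moved more than 25 mm (distance of any of tray_discs, tray_beads, tray_plates, tray_pins, gauge, jar, driver from where it was at the start of the episode above 0.025 m).
It also fails if it takes over 38 s, if anything falls off the work surface, if the arm or the gripper's body presses on something with over 40 N, if the wrist force passes 120 N, or if a joint passes its speed limit or range.

## Working session

There is one attempt and no reset: what is moved stays moved. The work goes in short steps, Python scripts to look and compute and a tool call to move; the robot and the scene stay as the last step left them, time stands still between calls to the robot, and variables do not carry over. Pictures are saved under pics/ and viewed, at most 10 in all, crops included, and the job is handed in when it is done.

Besides the shell and the picture viewer there is one more tool, called after "Request:" by a JSON object that holds its "method" and its "body". step_arm: Moves the arm, as the interface text tells. Its arguments: {"type":"object","properties":{"increments":{"type":"string"},"squeeze":{"type":"number"}},"required":["increments"]}

```bash
mkdir -p pics
cat > h.py <<'E'
import numpy as np, cv2
from bench import manip, viewer
from scipy.spatial.transform import Rotation as R
def Rq(q): return R.from_quat([q[1],q[2],q[3],q[0]]).as_matrix()
def grab(name):
    s=manip.get_state(); d=viewer.get_image(name)
    if name=="wrist":
        T=np.eye(4);T[:3,:3]=Rq(s["eef_rot"]);T[:3,3]=s["tcp_pos"]
        d["c2w"]=T@np.array(d["mount"])
    else: d["c2w"]=np.linalg.inv(np.array(d["world_to_cam"]))
    return d
def ray(d,u,v):
    K=np.array(d["mtx"]);x=(u-K[0,2])/K[0,0];y=(v-K[1,2])/K[1,1]
    rd=np.hypot(x,y);r=rd
    for _ in range(20): r=rd/(1+d["k1"]*r*r)
    s=r/rd if rd>0 else 1
    return d["c2w"][:3,3], d["c2w"][:3,:3]@np.array([x*s,y*s,1])
def onz(d,u,v,z):
    o,r=ray(d,u,v); return o+r*(z-o[2])/r[2]
def proj(d,P):
    p=np.linalg.inv(d["c2w"])@np.append(P,1);x,y=p[:2]/p[2];f=1+d["k1"]*(x*x+y*y)
    K=np.array(d["mtx"]);return K[0,0]*x*f+K[0,2],K[1,1]*y*f+K[1,2]
def save(d,n): cv2.imwrite("pics/"+n,d["img"][:,:,::-1])
E
python3 - <<'E'
from h import *
s=manip.get_state();print(s)
for n in("top","scene"):
    d=grab(n);save(d,n+"0.png");print(n,d["c2w"].round(3).tolist(),d["k1"],np.array(d["mtx"]).tolist())
a=[cv2.imread(f"pics/{n}0.png") for n in("top","scene")]
E
```

```text
{'clock': 0.0, 'joints': array([ 1.12846598,  0.42673494,  0.07386721,  1.60661749, -0.03410108,
        1.11078056, -0.06709626]), 'joint_vel': array([-8.04333142e-04,  2.40146526e-04,  1.33687377e-03,  5.02637059e-05,
        3.95128718e-04, -3.73327711e-04, -1.25566297e-03]), 'effort': array([-2.37864715e-04, -9.49815059e+01,  3.76040116e+00, -4.63507175e+01,
        1.89931656e-02,  1.04182944e-02, -1.12020234e-04]), 'tcp_pos': array([ 0.19469264, -0.64588752,  0.23060449]), 'eef_rot': array([-6.24027872e-04,  9.89303410e-01,  1.45871018e-01, -1.43017034e-04]), 'contact_force': array([-0.45083117,  0.20689594,  0.14819406]), 'moment': array([-0.01255543, -0.04613115, -0.03495387]), 'grasp_force': 0.0, 'grip_width': 1.0049061985623682}
top [[0.004, -0.986, 0.167, 0.433], [-1.0, -0.006, -0.014, -0.032], [0.015, -0.167, -0.986, 1.039], [0.0, 0.0, 0.0, 1.0]] -0.01415310662965569 [[364.57134105147225, 0.0, 319.7554741907324], [0.0, 364.57134105147225, 203.94620106945587], [0.0, 0.0, 1.0]]
scene [[-0.568, 0.698, -0.436, 0.997], [0.823, 0.484, -0.298, 0.239], [0.003, -0.528, -0.849, 0.857], [0.0, 0.0, 0.0, 1.0]] -0.05908513526216827 [[366.8892167026726, 0.0, 321.83738593340024], [0.0, 366.8892167026726, 195.84614322742982], [0.0, 0.0, 1.0]]
```

View pics/top0.png

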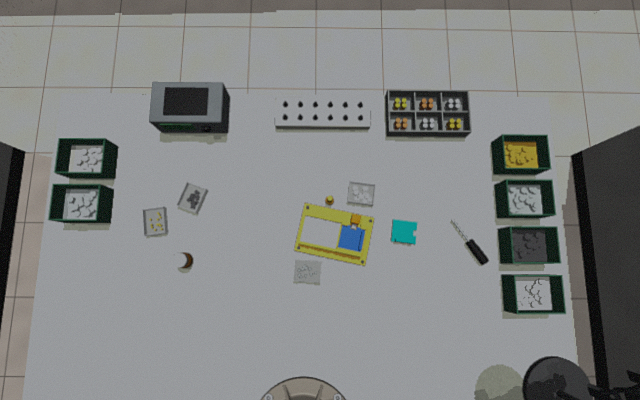

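View pics/scene0.png

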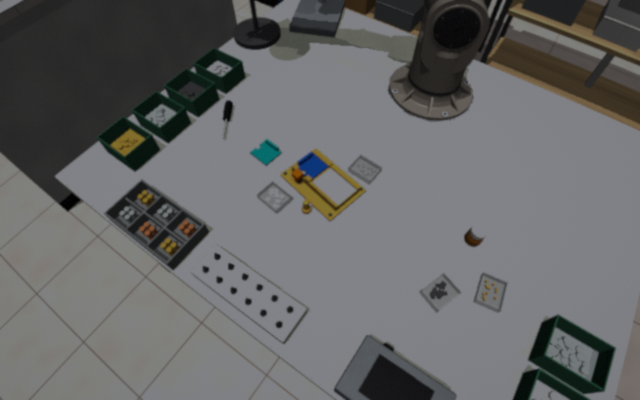

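Top view: the blue cover is at (351,238), with the orange tab at (356,219). The teal plate at (404,232) is a decoy. The brass fixture's corners are about (305,203), (374,217), (366,266) and (296,252), with the bare ledge to the left (world +y). The scene view agrees: blue (313,164), teal (266,152).

```bash
cat >> h.py <<'E'
def mask(d,lo,hi):
    return cv2.inRange(cv2.cvtColor(d["img"],cv2.COLOR_RGB2HSV),lo,hi)
def big(m):
    c,_=cv2.findContours(m,cv2.RETR_EXTERNAL,cv2.CHAIN_APPROX_NONE);c=max(c,key=cv2.contourArea);return c
E
python3 - <<'E'
from h import *
d=grab("top")
y=mask(d,(20,100,80),(32,255,255));y[:185]=0;y[280:]=0;y[:,:280]=0;y[:,390:]=0
c=big(y);r=cv2.minAreaRect(c);b=cv2.boxPoints(r);print(b.round(1).tolist())
W=np.array([onz(d,*p,0.008)[:2] for p in b]);print(W.round(4).tolist(),[np.linalg.norm(W[i]-W[i-1]).round(4) for i in range(4)])
m=mask(d,(105,130,80),(120,255,255));c=big(m);M=cv2.moments(c);u=M['m10']/M['m00'],M['m01']/M['m00'];print("blue",u,onz(d,*u,0.031).round(4))
m=mask(d,(8,150,100),(19,255,255));m[:205]=0;m[235:]=0;m[:,:335]=0;m[:,375:]=0;c=big(m);M=cv2.moments(c);u=M['m10']/M['m00'],M['m01']/M['m00'];print("tab",u,onz(d,*u,0.05).round(4))
cv2.imwrite("pics/crop.png",cv2.resize(d["img"][180:290,270:430,::-1],None,fx=5,fy=5,interpolation=cv2.INTER_CUBIC))
E
```

```text
[[293.8999938964844, 249.89999389648438], [304.29998779296875, 202.60000610351562], [374.6000061035156, 218.0], [364.29998779296875, 265.29998779296875]]
[[0.4763, 0.0261], [0.6112, -0.0014], [0.5679, -0.2028], [0.4344, -0.171]] [np.float64(0.2015), np.float64(0.1377), np.float64(0.206), np.float64(0.1372)]
blue (351.18028385116986, 238.2681242807825) [ 0.508  -0.1328  0.031 ]Traceback (most recent call last):
  File "<stdin>", line 7, in <module>
ZeroDivisionError: float division by zero
```

```bash
cat > plan.py <<'E'
from h import *
import sys
def plan(x,y,z,heading,n):  # heading: desired world angle (deg) of tool y
    s=manip.get_state();M=Rq(s["eef_rot"]);p=s["tcp_pos"]
    h=np.degrees(np.arctan2(M[1,1],M[0,1]));dh=(heading-h+180)%360-180
    D=(np.array([x,y,z])-p)/n
    print("tcp",p.round(4),"h",round(h,2),"dh",round(dh,2))
    out=[]
    for i in range(n):
        a=np.radians(h+dh*i/n);Y=np.array([np.cos(a),np.sin(a),0]);Z=np.array([0,0,-1]);X=np.cross(Y,Z)
        out.append(f"-1 {D@X:.4f} {D@Y:.4f} {D@Z:.4f} {-dh/n:.2f}")
    for i in range(0,n,8): print("; ".join(out[i:i+8]))
if __name__=="__main__":
    a=list(map(float,sys.argv[1:]));plan(*a[:4],int(a[4]))
E
python3 plan.py 0.56 -0.144 0.17 -12.1 16
python3 - <<'E'
from h import *
d=grab("top")
cv2.imwrite("pics/crop.png",cv2.resize(d["img"][180:290,270:430,::-1],None,fx=5,fy=5,interpolation=cv2.INTER_CUBIC))
print(cv2.cvtColor(d["img"],cv2.COLOR_RGB2HSV)[219,354:358].tolist(), np.array(grab("wrist")["mount"]).round(3).tolist())
E
```

```text
tcp [ 0.1947 -0.646   0.2308] h -73.22 dh 61.12
-1 0.0309 -0.0234 0.0038 -3.82; -1 0.0324 -0.0213 0.0038 -3.82; -1 0.0338 -0.0191 0.0038 -3.82; -1 0.0350 -0.0168 0.0038 -3.82; -1 0.0360 -0.0145 0.0038 -3.82; -1 0.0369 -0.0120 0.0038 -3.82; -1 0.0376 -0.0096 0.0038 -3.82; -1 0.0382 -0.0070 0.0038 -3.82
-1 0.0385 -0.0045 0.0038 -3.82; -1 0.0388 -0.0019 0.0038 -3.82; -1 0.0388 0.0007 0.0038 -3.82; -1 0.0387 0.0033 0.0038 -3.82; -1 0.0384 0.0058 0.0038 -3.82; -1 0.0379 0.0084 0.0038 -3.82; -1 0.0372 0.0109 0.0038 -3.82; -1 0.0364 0.0133 0.0038 -3.82
[[22, 200, 154], [23, 225, 153], [21, 204, 154], [21, 191, 155]] [[0.0, -0.944, -0.329, 0.085], [1.0, 0.0, 0.0, 0.001], [-0.0, -0.329, 0.944, -0.142], [0.0, 0.0, 0.0, 1.0]]
```

View pics/crop.png

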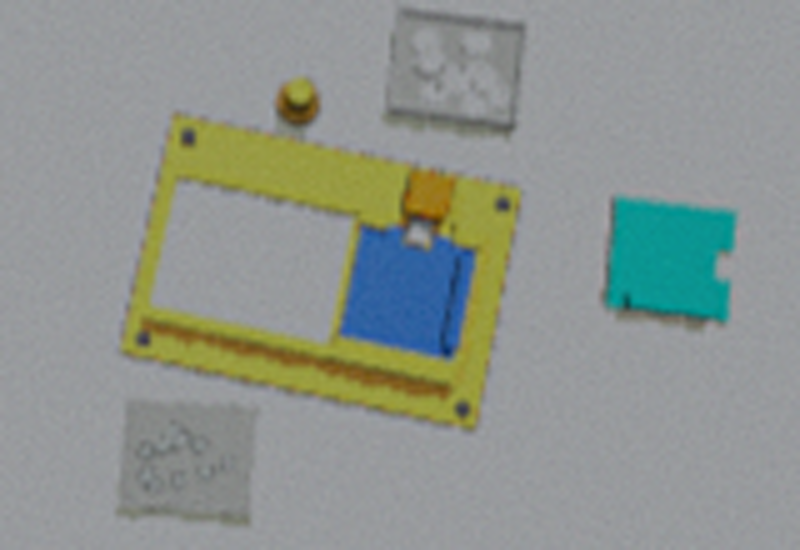

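The enlarged crop shows the blue plate seated in the brass fixture, with the orange tab at crop (428,194), which is px (355.6,218.8). That makes blue (351,238) the cover. The teal plate (404,232) lies loose on the table and has the wrong colour.

Request:
{"method": "step_arm", "body": {"increments": "-1 0.031 -0.023 0.004 -3.8; -1 0.032 -0.021 0.004 -3.8; -1 0.034 -0.019 0.004 -3.8; -1 0.035 -0.017 0.004 -3.8; -1 0.036 -0.0145 0.004 -3.8; -1 0.037 -0.012 0.004 -3.8; -1 0.038 -0.010 0.004 -3.8; -1 0.038 -0.007 0.004 -3.8", "squeeze": 60}}

```text
clock: 0.92
tcp_pos: [0.3787, -0.394, 0.1993]
eef_rot: [0.0, 0.916, 0.402, 0.0]
contact_force: [1.4, -0.4, -0.7]
grip_width: 0.002
grasp_force: 0.0
```

Request:
{"method": "step_arm", "body": {"increments": "-1 0.038 -0.0045 0.004 -3.8; -1 0.039 -0.002 0.004 -3.8; -1 0.039 0.001 0.004 -3.8; -1 0.039 0.003 0.004 -3.8; -1 0.038 0.006 0.004 -3.8; -1 0.038 0.008 0.004 -3.8; -1 0.037 0.011 0.004 -3.8; -1 0.036 0.013 0.004 -3.8"}}

```text
clock: 1.58
tcp_pos: [0.5618, -0.1442, 0.1673]
eef_rot: [0.0, 0.779, 0.628, 0.0]
contact_force: [0.7, -1.1, 0.0]
grip_width: 0.005
grasp_force: 0.0
```

Request:
{"method": "step_arm", "body": {"increments": "-1 0 0 0 0; -1 0 0 0 0; -1 0 0 0 0"}}

```text
clock: 1.83
tcp_pos: [0.5607, -0.1461, 0.1671]
eef_rot: [-0.0, 0.78, 0.626, -0.0]
contact_force: [-1.0, -0.5, 0.1]
grip_width: 0.003
grasp_force: 0.0
```

```bash
python3 - <<'E'
from h import *
d=grab("wrist");save(d,"w1.png")
s=manip.get_state();print(s["clock"],s["tcp_pos"].round(4),s["contact_force"].round(2),s["grip_width"])
for z in (.05,):
  print(proj(d,np.array([.5599,-.1439,.051])),proj(d,np.array([.5076,-.1327,.031])))
m=mask(d,(105,130,60),(120,255,255));c=big(m);r=cv2.minAreaRect(c);print("blue",cv2.boxPoints(r).round(1).tolist())
m=mask(d,(8,150,80),(22,255,255));c=big(m);r=cv2.minAreaRect(c);print("or",cv2.boxPoints(r).round(1).tolist())
E
python3 plan.py 0.56 -0.144 0.17 -12.1 1
```

```text
1.8833 [ 0.5604 -0.1468  0.1673] [-0.26 -0.72  0.33] -0.0028521649980135753
(np.float64(311.47710349353827), np.float64(193.9641294868953)) (np.float64(246.1543364028611), np.float64(186.8600185031924))
blue [[202.89999389648438, 145.0], [287.29998779296875, 142.1999969482422], [290.0, 224.6999969482422], [205.6999969482422, 227.5]]
or [[167.89999389648438, 105.19999694824219], [198.8000030517578, 100.69999694824219], [217.3000030517578, 230.0], [186.3000030517578, 234.39999389648438]]
tcp [ 0.5604 -0.1468  0.1673] h -12.51 dh 0.41
-1 0.0026 -0.0010 -0.0027 -0.41
```

View pics/w1.png

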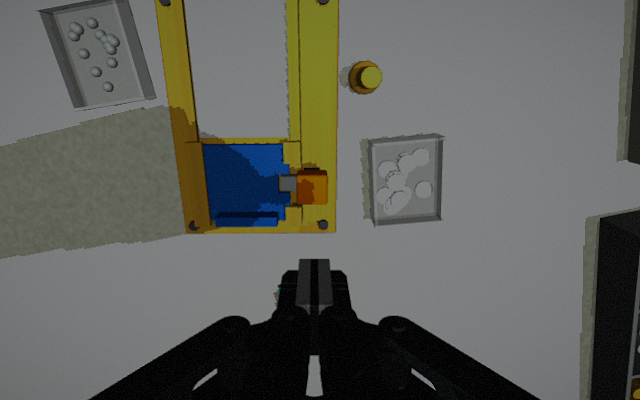

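The wrist view shows the tab's pad at about (312,188), against a predicted (311,194). The blue cover's centre is at (246,185) and its ridge is the dark strip at (248,218). The beads tray is at (98,52), the discs tray at (405,180) and the gauge at (365,77).

Run:
```python
from h import *
d=grab("wrist")
h=cv2.cvtColor(d["img"],cv2.COLOR_RGB2HSV)
m=cv2.inRange(h,(8,150,60),(18,255,255));m[:,:292]=0;m[:150]=0;m[235:]=0;m[:,335:]=0
b=d["img"].astype(int).sum(2)
ys,xs=np.nonzero(m);print("tabbox",np.percentile(xs,[1,99]),np.percentile(ys,[1,99]))
print("col312",[(v,b[v,312],h[v,312,0]) for v in range(164,212,3)])
for u,v in((312.5,187.5),): print("tab",onz(d,u,v,.051).round(4))
for u,v in((298,205),(327,205),(298,173),(327,173)):print(onz(d,u,v,.051).round(4))
y=cv2.inRange(h,(18,100,60),(32,255,255))
print("flange right",[(v,np.nonzero(y[v,:345])[0].max()) for v in (20,80,140,160,222)])
for v in(20,222):
  u=np.nonzero(y[v,:345])[0].max();print(onz(d,u,v,.008).round(4))
print("ridge top", onz(d,216,224.5,.045).round(4),onz(d,278,224.5,.045).round(4))
```

```text
tabbox [297. 327.] [171.16 202.  ]
col312 [(164, np.int64(193), np.uint8(21)), (167, np.int64(31), np.uint8(102)), (170, np.int64(64), np.uint8(11)), (173, np.int64(94), np.uint8(12)), (176, np.int64(213), np.uint8(20)), (179, np.int64(213), np.uint8(20)), (182, np.int64(148), np.uint8(13)), (185, np.int64(147), np.uint8(13)), (188, np.int64(170), np.uint8(16)), (191, np.int64(181), np.uint8(17)), (194, np.int64(141), np.uint8(13)), (197, np.int64(144), np.uint8(13)), (200, np.int64(143), np.uint8(13)), (203, np.int64(199), np.uint8(22)), (206, np.int64(272), np.uint8(27)), (209, np.int64(270), np.uint8(27))]
tab [ 0.5615 -0.1398  0.051 ]
[ 0.5475 -0.1512  0.051 ]
[ 0.5694 -0.156   0.051 ]
[ 0.5534 -0.1264  0.051 ]
[ 0.5746 -0.1311  0.051 ]
flange right [(20, np.int64(338)), (80, np.int64(337)), (140, np.int64(336)), (160, np.int64(336)), (222, np.int64(335))]
[ 0.6066 -0.0265  0.008 ]
[ 0.5715 -0.189   0.008 ]
ridge top [ 0.4784 -0.1551  0.045 ] [ 0.5272 -0.1659  0.045 ]
```

Request:
{"method": "step_arm", "body": {"increments": "-1 0.004 -0.001 0.02 -0.3; -1 0.001 0 0.03 0; -1 0 0 0.03 0; -1 0 0 0.02 0; -1 0 0 0.008 0; -1 0 0 0 0"}}

```text
clock: 2.43
tcp_pos: [0.5596, -0.1415, 0.0579]
eef_rot: [-0.001, 0.778, 0.628, -0.001]
contact_force: [-0.3, 0.5, -1.2]
grip_width: -0.004
grasp_force: 0.0
```

Request:
{"method": "step_arm", "body": {"increments": "-1 0 0 0.002 0; -1 0 0 0.002 0; -1 0 0 0.002 0; -1 0 0 0.002 0; -1 0 0 0.002 0; -1 0 0 0.002 0"}}

```text
clock: 2.93
tcp_pos: [0.5614, -0.1409, 0.0478]
eef_rot: [0.0, 0.778, 0.628, 0.0]
contact_force: [-0.3, -0.4, 4.0]
grip_width: -0.0
grasp_force: 2.0
```

Request:
{"method": "step_arm", "body": {"increments": "-1 0 0 0.002 0; -1 0 0 0.002 0; -1 0 0 0.0015 0; -1 0 0 0.001 0"}}

```text
clock: 3.27
tcp_pos: [0.5614, -0.1409, 0.0408]
eef_rot: [0.0, 0.778, 0.628, 0.0]
contact_force: [2.7, -1.7, 4.0]
grip_width: -0.002
grasp_force: 1.9
```

Request:
{"method": "step_arm", "body": {"increments": "-1 0 0 0.001 0; -1 0 0 0.001 0; -1 0 0 0 0"}}

```text
clock: 3.52
tcp_pos: [0.5616, -0.141, 0.0397]
eef_rot: [0.001, 0.778, 0.628, 0.0]
contact_force: [-0.5, -0.9, 19.4]
grip_width: 0.0
grasp_force: 9.2
```

Request:
{"method": "step_arm", "body": {"increments": "-1 0 0 -0.03 0; -1 -0.005 -0.005 -0.02 0; -1 -0.02 -0.018 0 0; -1 -0.02 -0.018 0 0; -1 -0.015 -0.012 0 0; -1 0 0 0 0; -1 0 0 0 0"}}

```text
clock: 4.1
tcp_pos: [0.4956, -0.1889, 0.0887]
eef_rot: [-0.0, 0.778, 0.628, -0.0]
contact_force: [0.1, -0.4, 0.8]
grip_width: 0.001
grasp_force: 0.0
```

Run:
```python
from h import *
d=grab("wrist");save(d,"w2.png")
s=manip.get_state();print(s["clock"],s["tcp_pos"].round(4),s["contact_force"].round(2))
```

```text
4.15 [ 0.4965 -0.1881  0.0888] [-0.24  0.73  0.39]
```

View pics/w2.png

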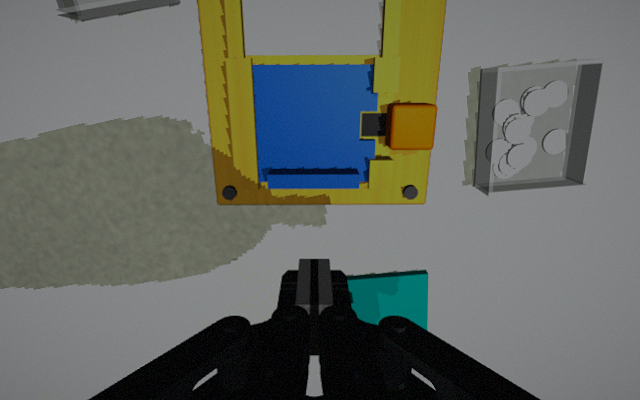

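The wrist view shows the tab down at (410,127). The ridge centre at (314,178) lines up with the shut fingertips (u=314), about 17 mm ahead of them. The teal decoy at (390,300) is clear of the path.

Request:
{"method": "step_arm", "body": {"increments": "-1 0 0 0.03 0; -1 0 0 0.02 0; -1 0 0 0.007 0; -1 0 0 0 0; -1 0 0 0 0"}}

```text
clock: 4.57
tcp_pos: [0.497, -0.1876, 0.032]
eef_rot: [-0.0, 0.778, 0.629, 0.0]
contact_force: [0.2, 0.1, 1.0]
grip_width: 0.002
grasp_force: 0.0
```

Request:
{"method": "step_arm", "body": {"increments": "-1 0.006 0 0 0; -1 0.005 0 0 0; -1 0.004 0 0 0; -1 0.004 0 0 0; -1 0.004 0 0 0; -1 0.004 0 0 0"}}

```text
clock: 5.07
tcp_pos: [0.5025, -0.1616, 0.0321]
eef_rot: [0.0, 0.778, 0.628, 0.0]
contact_force: [0.5, -0.9, 0.1]
grip_width: 0.0
grasp_force: 0.6
```

Request:
{"method": "step_arm", "body": {"increments": "-1 0.005 0 0 0; -1 0.005 0 0 0; -1 0.006 0 0 0; -1 0.006 0 0 0; -1 0.006 0 0 0; -1 0.006 0 0 0; -1 0.006 0 0 0"}}

```text
clock: 5.65
tcp_pos: [0.5108, -0.1221, 0.0318]
eef_rot: [-0.0, 0.778, 0.629, 0.0]
contact_force: [-0.4, -0.8, -0.2]
grip_width: 0.001
grasp_force: 0.7
```

Run:
```python
from h import *
d=grab("wrist");save(d,"w3.png")
s=manip.get_state();print(s["clock"],s["tcp_pos"].round(4),s["contact_force"].round(2))
```

```text
5.7 [ 0.5111 -0.1208  0.0319] [ 0.08  1.59 -0.04]
```

View pics/w3.png

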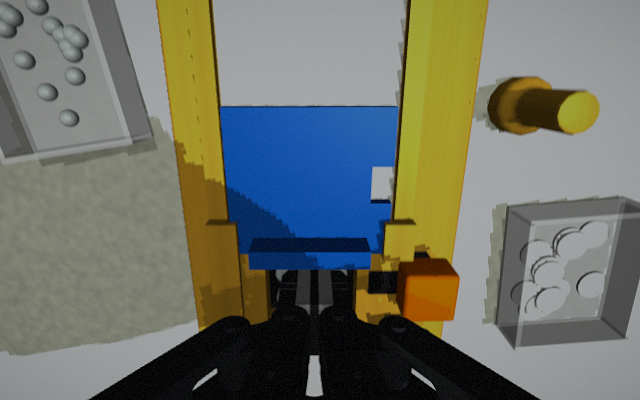

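The cover is sliding flat: its ridge is at (310,255) against the fingertips, and its plate lies on the ledge between the guides. About 35 mm is left to go.

Request:
{"method": "step_arm", "body": {"increments": "-1 0.006 0 0 0; -1 0.006 0 0 0; -1 0.006 0 0 0; -1 0.006 0 0 0; -1 0.005 0 0 0; -1 0.003 0 0 0; -1 0.002 0 0 0; -1 0.001 0 0 0"}}

```text
clock: 6.37
tcp_pos: [0.518, -0.0883, 0.0318]
eef_rot: [-0.0, 0.778, 0.629, -0.0]
contact_force: [0.6, 0.0, -0.3]
grip_width: 0.001
grasp_force: 0.4
```

Request:
{"method": "step_arm", "body": {"increments": "-1 0 0 0 0; -1 -0.01 0 0 0; -1 -0.02 0 0 0; -1 -0.01 0 -0.01 0; -1 0 0 -0.03 0; -1 0 0 -0.03 0; -1 0 0 -0.03 0; -1 0 0 0 0"}}

```text
clock: 7.03
tcp_pos: [0.5118, -0.1292, 0.137]
eef_rot: [0.003, 0.778, 0.628, 0.002]
contact_force: [0.8, -0.1, 0.5]
grip_width: 0.0
grasp_force: 0.0
```

Run:
```python
from h import *
d=grab("wrist");save(d,"w4.png")
s=manip.get_state();print(s["clock"],s["tcp_pos"].round(4),s["contact_force"].round(2))
m=mask(d,(105,130,40),(122,255,255));c=big(m);b=cv2.boxPoints(cv2.minAreaRect(c));print(b.round(1).tolist())
ox=np.array([.977,-.211]);oy=np.array([.211,.977]);t0=np.array([.561,-.141])-.0535*ox
for p in b:
  w=onz(d,*p,.031)[:2]-t0;print((w@ox).round(4),(w@oy).round(4))
```

```text
7.0833 [ 0.5109 -0.1292  0.1347] [ 0.48 -1.04 -0.15]
[[251.0, 28.0], [360.0, 28.0], [360.0, 131.0], [251.0, 131.0]]
-0.0354 0.1164
0.0335 0.1164
0.0362 0.0519
-0.0391 0.052
```

View pics/w4.png

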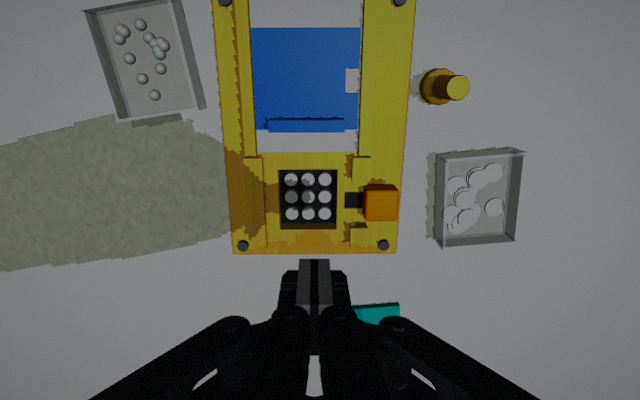

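The nest at (307,198) is uncovered and the tab is down. The cover lies flat on the ledge at (305,80), centred about 84 mm along the fixture's y axis. The arm is clear, so I'm handing in.

```bash
python3 -c "
from bench import manip
print(manip.finish_job())"
```

```text
the job is handed in; nothing more can be done
None
```

The job is handed in: the tab went down to its hard stop, the nest is uncovered, the cover lies flat on the ledge about 84 mm along the fixture's y axis, and nothing else was touched; the judge's verdict was not shown.

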